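# Put the spray can away in the latched aerosol cage

## Task

Put the tall spray can away in the wire aerosol cage: lift the latch bar out of its catch, swing the gate wide open, and slide the can in upright along the bench, pushing it low down so it neither tips nor leaves the bench, until you feel it come home against the back rail, without forcing it. Then shut the gate so that the latch bar drops back into its catch. Do not disturb the wax tin or the wash bottle, and do not touch the bronze on its foam pad.

Things in the scene. Friction and masses are not known exactly. Their poses are not given: they have to be found in the camera images.
- cage: Aerosol cage of dark square tube and wire mesh, 244 mm wide (its y), 160 deep (its x), 250 high, roofed, bolted to the bench, no floor or sill: the can slides in on the bench. Origin at bench level, middle of its footprint; x points from the front (gate) to the back, y to the hinge side, z up. Front faces of the posts at x = -0.080, shut gate's inner face at x = -0.064.
- bay (a point): Middle of the cage's gateway at bench level (x = -0.070, y = 0 in the cage, same axes). The gateway is 204 mm wide and 240 high. The can belongs within 50 mm of the cage's y = 0. A back rail across the inside, 8 to 40 mm above the bench, is clamped with its front face 72 to 92 mm behind this point; where exactly is not measured: feel for it. It does not give.
- catch (a point): Middle of the catch on the front of the latch post, 205 mm up (x = -0.085, y = -0.114 in the cage). An upright steel lip, 13 mm higher than the resting bar's underside, holds the bar's nose in; before it a 30 degree ramp, 31 mm long, so that a level bar rides up by itself and drops in when the gate is pushed shut by its frame or staple; a finger pressed on the bar or knob holds it back.
- gate (a joint): Wire-mesh gate 194 mm wide, 12 thick, from 10 to 238 mm above the bench, opening outward from the cage's front. Angle in rad: 0 = shut (at its stop), 1.92 = fully open. The hinge is a little stiff (0.06 N m): the gate stays where it is left. With the bar in its catch it has only about 0.02 rad of play.
- gate_hinge (a point): Point on the gate's upright hinge axis, 205 mm up (x = -0.070, y = 0.100 in the cage). The point turns with the gate: its x is square to the gate (outside is -x), its y points from the free edge to the hinge. Seen from above the opening gate turns clockwise: its yaw is the cage's yaw minus the gate angle.
- bar (a joint): Latch bar: flat dark steel, 16 mm high, 6 thick, 186 long, level across the gate at 205 mm height, pivoted on the gate 60 mm from the hinge axis, its nose in the catch. Angle in rad: 0 = level, growing as the nose rises; firm stop at 0.2. It clears the lip above about 0.10 (its guide staple, 186 mm from the hinge, stands to 25 mm off the gate's mid-plane). 120 g, falls back when let go.
- knob (a point): The bar's black lift knob: a round stub of 14 mm diameter standing 52 mm out of the bar, square to the gate (point x is its axis, towards the gate), end flange 20 mm. This point is on its axis, 45 mm outside the gate's middle plane, 140 mm from the hinge axis and 80 mm from the bar's pivot: it rises up to 16 mm with the bar. Free beside, above and beneath.
- can: The spray can: upright white cylinder with bare metal ends, 58 mm diameter, 148 mm high, with domed shoulder and narrow white cap 192 mm in all, 0.25 to 0.5 kg. Origin at the centre of its underside. Stands on the bench before the cage, clear of the gate's swing. It may tip if pushed higher than about 40 mm above the bench.
- tin: Bystander: squat bare-metal wax tin, 73 mm diameter, 30 mm high, standing in front of the cage beside the can (the two may change places), clear of the gate's swing. Origin at the centre of its underside.
- wash: Bystander: white plastic wash bottle, 64 mm diameter, 195 mm high with its bent spout. Origin at the centre of its underside.
- bronze: Bystander: ancient green bronze fitting on a cream foam pad of 220 x 150 x 35 mm, 94 mm high in all, fixed. Origin at the middle of the pad's underside.

How it is judged:
By the outcome, as a careful person would: the job done as asked, in the order asked, and still so for the second after the job is handed in, with the robot touching nothing.
It also fails if it takes over 72 s, if anything falls off the work surface, if the arm or the gripper's body presses on something with over 40 N, if the wrist force passes 120 N, or if a joint passes its speed limit or range.

## Robot

A 6-joint arm with a two-finger parallel gripper is mounted at the origin on the work surface. World frame = base frame: x ahead of the robot, y to its left, z up, the work surface at z = 0. Lengths are in m, angles in rad, forces in N, time in s.
With the tool pointing down it reaches from about 0.35 to 0.975 m from the base axis. Payload 7.1 kg.
Tool frame: the origin (TCP) lies between the finger pads; the fingertips stand r.finger_overhang ahead of it and the grasp point (between the pads) lies 11 mm behind it (r.finger_overhang is the distance from the TCP to the fingertips, in m); z points along the fingers, y is the line along which they close (so a half turn about z gives the same grasp; the last joint's range is limited). The gripper opens to 88 mm and grips with 3 to 60 N. Pads are 20 mm wide; open, the fingers measure 115 mm over their backs; the gripper's body (75 mm by 178 mm) begins 61 mm behind the grasp point.
Start: joints at [-1.299, 0.423, 1.63, -0, 1.089, -0.019], TCP at [0.179, -0.599, 0.231] pointing down, gripper open.
Joint ranges: [-3, 3], [-0.9, 2.11], [0.09, 2.58], [-1.31, 4.45], [0.11, 2.69], [-2.54, 2.54]. Speed limits (rad/s): [2.39, 2.39, 3.01, 3.14, 3.14, 3.14].

## Interface

Orientations are given as a unit quaternion [x, y, z, w].
In Python, from workcell import r gives the robot as it stands.
- The arm moves only by the shell command python3 drive.py 'ROWS'. ROWS is rows parted by semicolons, their numbers by spaces, 1 to 8 of them, each of 7 numbers: the finger opening in m, then dx, dy, dz in m, then a rotation vector rx, ry, rz in rad; each row shifts and turns the commanded pose from where the row before left it, along the tool's axes as they then stand; what a row does not reach is not made up. A row lasts 1/12 s, in which the tool goes at most 0.0417 m and 0.125 rad, less where a joint would pass 70% of its speed; a pose out of reach is approached as far as the arm can. The fingers move at their own pace and stop on an object; the grip force is fixed at half the most. Time passes only in rows, so rows that do not move let the fingers close. It prints the time, the measured TCP pose, the force, the opening and the grip force at its end.
- r.state(): the state, without advancing time (a new reading comes with each control period).
- r.grab_frame(name): name is "scene" or "top" or "wrist"; returns (picture, depth): 480x640x3 uint8, red, green, blue; 480x640 float32, m along the optical axis (not along the pixel's ray), 0 where there is no reading.
- r.get_calibration(name): a dict with "mtx" (3x3 intrinsics, pixels), "position" and "rotation" of the camera in the world; the wrist camera has in their place "mount" (4x4, takes a point from camera to tool coordinates, whose origin is the TCP and whose axes are the flange's). Camera axes: x right, y up, looking along -z (the intrinsics and any distortion apply to the point x, -y, -z); pixel columns grow to the right and rows downward; lengths in m; the calibration is good to about 2 mm. A picture is of the moment at which its call begins: read the wrist's pose just before it. get_calibration takes no time and is no camera call.
- r.close_job(): hands the job in; it is judged then, once.
The state is a dict: "t": time; "qpos": joint angles; "joint_velocities": joint speeds; "tau": joint torques, N m; "tool_pos": TCP position; "tool_rot": TCP orientation; "wrist_force": force on the tool from outside, world axes, zero at the start; "ft_torque": the same for the moment, N m; "grip_width": finger opening in m; "grip_force": force on a finger pad.
Only numpy, scipy, OpenCV 4.12 (cv2) and the standard library are available. Lean on these libraries where they do the work, as an engineer would, in place of code of your own. Each camera call takes 0.05 s, during which the arm holds its last target. There are 200 camera calls.

## Working session

There is one attempt and no reset: what is moved stays moved. The work goes in short steps, Python scripts to look and compute and a shell command to move; the robot and the scene stay as the last step left them, time stands still between calls to the robot, and variables do not carry over. Pictures are saved under pics/ and viewed, at most 10 in all, crops included, and the job is handed in when it is done.

```bash
ls; mkdir -p pics; python3 - <<'E'
from workcell import r
import cv2,numpy as np
print(r.finger_overhang, r.state())
for n in("scene","top"):
    im,d=r.grab_frame(n); cv2.imwrite(f"pics/{n}.png",im[...,::-1]); np.save(f"pics/{n}.npy",d)
    print(r.get_calibration(n))
print(r.get_calibration("wrist"))
E
```

```text
drive.py
pics
workcell.py
0.008 {'t': 0.0, 'qpos': array([-1.29904108e+00,  4.23841492e-01,  1.63067175e+00,  1.13640166e-06,
        1.08860471e+00, -1.90111689e-02]), 'joint_velocities': array([-0.00027622,  0.00220159, -0.00132439, -0.00093272, -0.00307546,
       -0.0005523 ]), 'tau': array([ 2.98987070e-04, -5.44627047e+01, -2.73669219e+01,  6.45100814e-02,
        2.27206503e-02, -1.17235732e-04]), 'tool_pos': array([ 0.17905293, -0.59824156,  0.22990846]), 'tool_rot': array([ 9.89450213e-01,  1.44871303e-01, -9.56218082e-05, -7.56629378e-04]), 'wrist_force': array([-0.24349769,  0.38304242, -0.35507167]), 'ft_torque': array([ 0.0222478 ,  0.0080943 , -0.01595045]), 'grip_force': 0.0, 'grip_width': 0.08761026811580697}
{'mtx': array([[616.84795718,   0.        , 317.90835659],
       [  0.        , 616.84795718, 241.66552202],
       [  0.        ,   0.        ,   1.        ]]), 'position': array([1.38917977, 0.75895895, 1.23260374]), 'rotation': array([0.16810049, 0.35639707, 0.83448249, 0.38517831])}
{'mtx': array([[463.53824729,   0.        , 324.69025678],
       [  0.        , 463.53824729, 243.70260448],
       [  0.        ,   0.        ,   1.        ]]), 'position': array([ 0.40220581, -0.00564874,  1.22123701]), 'rotation': array([ 0.03435369, -0.02711384, -0.70636176,  0.7064968 ])}
{'mtx': array([[350.55131701,   0.        , 319.46219722],
       [  0.        , 350.55131701, 238.48149835],
       [  0.        ,   0.        ,   1.        ]]), 'mount': array([[ 2.99179216e-04,  9.53086641e-01,  3.02697480e-01,
         8.39051239e-02],
       [ 9.99999764e-01, -9.79326723e-05, -6.80021595e-04,
        -5.59150210e-05],
       [-6.18475525e-04,  3.02697612e-01, -9.53086446e-01,
        -1.53032834e-01],
       [ 0.00000000e+00,  0.00000000e+00,  0.00000000e+00,
         1.00000000e+00]])}
```
View pics/scene.png

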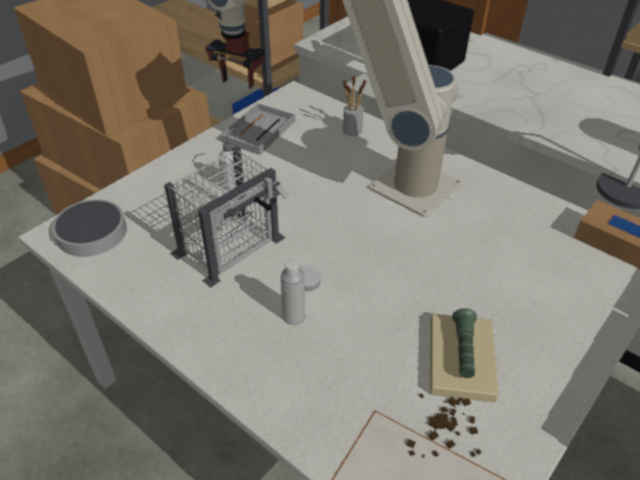

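View pics/top.png

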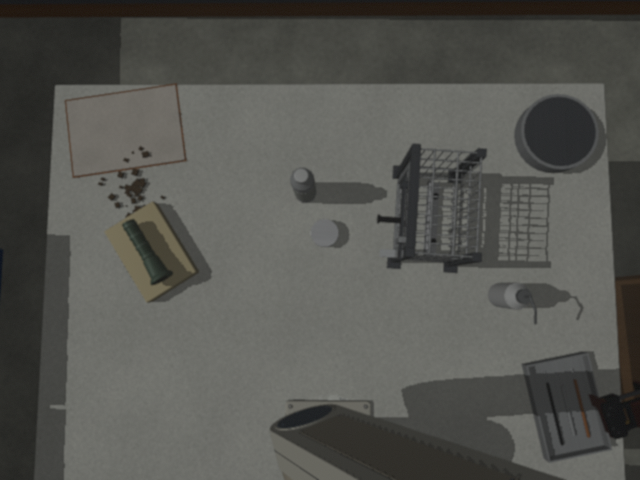

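Scene: cage left with its gate facing the can. Top: cage about (435,205), knob (385,218), can (303,185), tin (326,233), wash bottle (510,295); the gate faces world +y with its hinge on the far side. I'll measure these with depth.

```bash
cat > h.py <<'E'
from workcell import r
import cv2,numpy as np
from scipy.spatial.transform import Rotation as R
def cloud(n,d):
    c=r.get_calibration(n); K=c["mtx"]; v,u=np.mgrid[:480,:640]
    p=np.stack([(u-K[0,2])/K[0,0]*d,-(v-K[1,2])/K[1,1]*d,-d],-1)
    if n=="wrist":
        s=r.state(); T=c["mount"]; p=p@T[:3,:3].T+T[:3,3]
        return p@R.from_quat(s["tool_rot"]).as_matrix().T+s["tool_pos"]
    return p@R.from_quat(c["rotation"]).as_matrix().T+c["position"]
def proj(n,P):
    c=r.get_calibration(n);K=c["mtx"]
    q=R.from_quat(c["rotation"]).inv().apply(np.atleast_2d(P)-c["position"])
    return np.c_[K[0,0]*q[:,0]/-q[:,2]+K[0,2],-K[1,1]*q[:,1]/-q[:,2]+K[1,2]]
E
python3 - <<'E'
from h import *
P=cloud("top",np.load("pics/top.npy")); S=cloud("scene",np.load("pics/scene.npy"))
def box(A,x0,x1,y0,y1,z0,z1): 
    A=A.reshape(-1,3); return A[(A>[x0,y0,z0]).all(1)&(A<[x1,y1,z1]).all(1)]
for nm,uv in dict(can=(303,175),tin=(326,233),wash=(516,293),knob=(380,218),bench=(300,300),cageTop=(405,200)).items(): print(nm,P[uv[1],uv[0]].round(3))
def circ(q):
    A=np.c_[q[:,:2],np.ones(len(q))]; s=np.linalg.lstsq(A,(q[:,:2]**2).sum(1),rcond=None)[0]; c=s[:2]/2; return c,np.sqrt(s[2]+c@c)
for A,n in((P,"top"),(S,"scene")):
    t=P[233,326]; q=box(A,t[0]-.06,t[0]+.06,t[1]-.06,t[1]+.06,.02,.05); print(n,"tin",cv2.minEnclosingCircle(q[:,:2].astype(np.float32)),len(q),np.median(q[:,2]))
    t=P[175,303]; q=box(A,t[0]-.07,t[0]+.07,t[1]-.05,t[1]+.05,.02,.13); print("can side",circ(q),len(q))
    q=box(A,t[0]-.07,t[0]+.07,t[1]-.05,t[1]+.05,.175,.22); print("cap",q.mean(0),q[:,2].max(),len(q))
    t=P[293,516]; q=box(A,t[0]-.07,t[0]+.07,t[1]-.07,t[1]+.07,.02,.10); print("wash side",circ(q),len(q))
    q=box(A,.4,.85,-.5,-.1,.238,.262); print("roof",len(q),cv2.minAreaRect(q[:,:2].astype(np.float32)))
    q=box(A,.4,.85,-.4,-.05,.19,.225); print("lvl",len(q),q.min(0),q.max(0))
im=cv2.imread("pics/top.png")[130:280,360:500]; cv2.imwrite("pics/c1.png",cv2.resize(im*1,None,fx=4,fy=4,interpolation=3))
im=cv2.imread("pics/scene.png")[140:330,150:340]; cv2.imwrite("pics/c2.png",cv2.resize(im,None,fx=3.1,fy=3.1,interpolation=3))
E
```

```text
can [0.647 0.054 0.196]
tin [0.534 0.003 0.028]
wash [ 0.382 -0.432  0.152]
knob [ 0.547 -0.117  0.209]
bench [0.361 0.071 0.003]
cageTop [ 0.598 -0.182  0.152]
top tin ((0.5359689593315125, 0.00860668160021305), 0.03640785068273544) 615 0.03052919652308228
can side (array([0.64824226, 0.05973623]), np.float64(0.02898490705035742)) 185
cap [0.64660099 0.05917467 0.19067535] 0.1973058460069479 181
wash side (array([ 0.37578786, -0.44717114]), np.float64(0.03144816241053877)) 281
roof 2908 ((0.5774733424186707, -0.24458587169647217), (0.17459331452846527, 0.24413129687309265), 85.61618041992188)
lvl 1079 [ 0.44973185 -0.33682157  0.19008404] [ 0.70220165 -0.10965736  0.22485803]
scene tin ((0.5384824872016907, 0.008091818541288376), 0.03977886959910393) 325 0.03054970259438239
can side (array([0.65154217, 0.05872806]), np.float64(0.027310918054624114)) 672
cap [0.65388876 0.06118188 0.18904256] 0.19802724979491249 165
wash side (array([ 0.39417384, -0.44328514]), np.float64(0.017691847536301323)) 156
roof 1700 ((0.5797524452209473, -0.24720755219459534), (0.1823955476284027, 0.24698327481746674), 85.43635559082031)
lvl 1401 [ 0.45095903 -0.34318208  0.19003785] [ 0.70779083 -0.10766816  0.22499892]
```

View pics/c1.png

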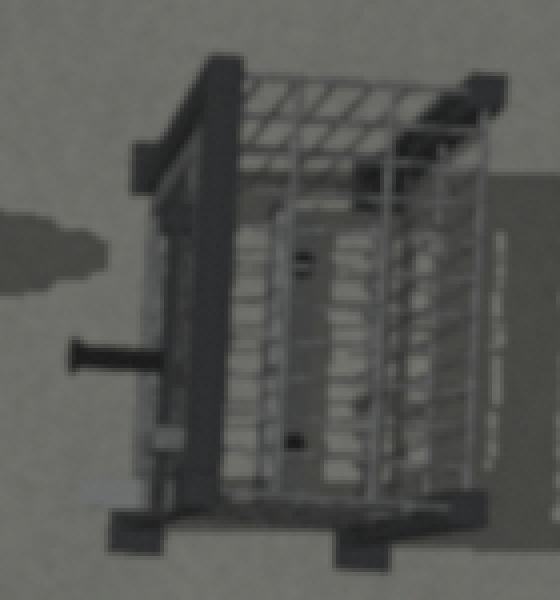

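View pics/c2.png

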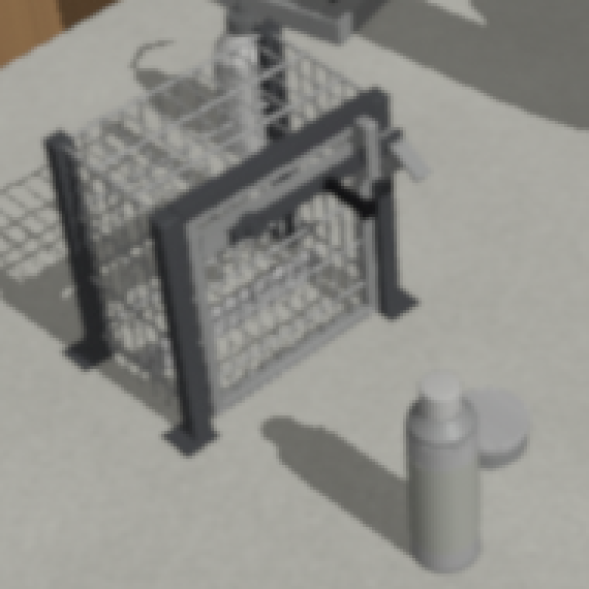

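Crop 1 shows the front top tube running from (413,144) to (407,256) in full-image pixels, with the knob tip at (377.5,219), so the cage is yawed about -94 deg. Crop 2 confirms the bar, staple, ramped catch and knob. Next is the cage pose fit.

```bash
cat >> h.py <<'E'
def ray(n,u,v,z):
    c=r.get_calibration(n);K=c["mtx"]; d=R.from_quat(c["rotation"]).apply([(u-K[0,2])/K[0,0],-(v-K[1,2])/K[1,1],-1]); o=c["position"]
    return o+d*(z-o[2])/d[2]
E
python3 - <<'E'
from h import *
for n,u,v in(("top",360+212/4,130+56/4),("top",360+188/4,130+508/4),("top",360+243/4,130+56/4),("top",360+218/4,130+508/4)):print(ray(n,u,v,.25).round(4))
P=cloud("top",np.load("pics/top.npy")).reshape(-1,3); S=cloud("scene",np.load("pics/scene.npy")).reshape(-1,3)
for A in(P,S):
    q=A[(abs(A[:,2]-.25)<.006)&(A[:,0]>.4)&(A[:,0]<.75)&(A[:,1]<-.1)&(A[:,1]>-.24)]
    # front tube: centre line fit
    for k in range(5):
        f=np.polyfit(q[:,0],q[:,1],1); e=q[:,1]-np.polyval(f,q[:,0]); q=q[abs(e-np.median(e))<max(.011,2*e.std()*.6)]
    print(f,len(q),np.rad2deg(np.arctan(f[0])),np.percentile(q[:,0],[0,1,99,100]),e.std(), q[:,2].mean())
for a in(-92,-93,-94,-95):
    c,s=np.cos(np.deg2rad(a)),np.sin(np.deg2rad(a))
    for A in(P,S):
        q=A[(abs(A[:,2]-.25)<.012)&(A[:,0]>.4)&(A[:,0]<.75)&(A[:,1]<-.1)&(A[:,1]>-.4)]
        l=np.c_[q[:,0]*c+q[:,1]*s,-q[:,0]*s+q[:,1]*c]; h,e=np.histogram(l[:,0],np.arange(.08,.32,.004)); i=h.argmax(); print(a,h[i-3:i+4],e[i-3].round(3),np.percentile(l[:,1],[.3,99.7]))
E
```

```text
[ 0.7009 -0.1845  0.25  ]
[ 0.4589 -0.1681  0.25  ]
[ 0.7009 -0.201   0.25  ]
[ 0.4589 -0.1838  0.25  ]
[-0.07279716 -0.139601  ] 1125 -4.163625662452585 [0.46092373 0.46297644 0.70048743 0.7040311 ] 0.006049187893854239 0.25009680549278057
[-0.06378241 -0.14346345] 534 -3.649519164851873 [0.46315311 0.46726343 0.70555374 0.70838207] 0.0055237350807790814 0.2501637277878024
-92 [183 215 217 218 164  76  35] 0.152 [0.46139386 0.70761878]
-92 [  6  62 137 165 107 103  82] 0.144 [0.46607616 0.71266165]
-93 [ 10  29 185 217 215 214 216] 0.132 [0.46659514 0.71030736]
-93 [  7  13 119 198 104 111  85] 0.132 [0.47062541 0.71545692]
-94 [  9 120 211 224 210 220 182] 0.124 [0.47162565 0.71382077]
-94 [  8   5  59 220 119 106  97] 0.12 [0.47473712 0.71803424]
-95 [ 11  32 219 220 216 211 213] 0.112 [0.47514957 0.71754253]
-95 [  8  40 151 170 109 101  94] 0.112 [0.47814194 0.72154514]
```

Cage origin is about (0.576,-0.257) with yaw -94.1 deg, knob about (0.544,-0.139,0.205), can (0.649,0.059), tin (0.537,0.008). The knob tip I measured matches this. I'll move above the knob with tool x facing outward.

```bash
cat >> h.py <<'E'
def tgt(pos,xa=None,xdir=None,zdir=None):
    """remaining move: translation in present tool axes, and rotvec in tool axes. xa: angle(deg) of tool x, tool down"""
    s=r.state(); M=R.from_quat(s["tool_rot"])
    if xa is not None: a=np.deg2rad(xa); X=np.array([np.cos(a),np.sin(a),0]); Z=np.array([0,0,-1.])
    else: Z=np.array(zdir)/np.linalg.norm(zdir); X=np.array(xdir)-np.dot(xdir,Z)*Z; X/=np.linalg.norm(X)
    N=R.from_matrix(np.c_[X,np.cross(Z,X),Z])
    print("d",M.inv().apply(np.array(pos)-s["tool_pos"]).round(4),"rv",(M.inv()*N).as_rotvec().round(4),"d in target axes",N.inv().apply(np.array(pos)-s["tool_pos"]).round(4))
E
D='0.088 0 0 -0.0163 0 0 -0.1208'
python3 drive.py '0.088 0 0 -0.0163 0 0 -0.1208;0.088 0 0 -0.0163 0 0 -0.1208;0.088 0 0 -0.0163 0 0 -0.1208;0.088 0 0 -0.0163 0 0 -0.1208;0.088 0 0 -0.0163 0 0 -0.1208;0.088 0 0 -0.0163 0 0 -0.1208;0.088 0 0 -0.0163 0 0 -0.1208;0.088 0 0 -0.0163 0 0 -0.1208'
python3 drive.py '0.088 0 0 0 0 0 -0.1208;0.088 0 0 0 0 0 -0.1208;0.088 0.0323 0.0221 0 0 0 0;0.088 0.0323 0.0221 0 0 0 0;0.088 0.0323 0.0221 0 0 0 0;0.088 0.0323 0.0221 0 0 0 0;0.088 0.0323 0.0221 0 0 0 0;0.088 0.0323 0.0221 0 0 0 0'
python3 drive.py '0.088 0.0323 0.0221 0 0 0 0;0.088 0.0323 0.0221 0 0 0 0;0.088 0.0323 0.0221 0 0 0 0;0.088 0.0323 0.0221 0 0 0 0;0.088 0.0323 0.0221 0 0 0 0;0.088 0.0323 0.0221 0 0 0 0;0.088 0.0323 0.0221 0 0 0 0;0.088 0.0323 0.0221 0 0 0 0'
python3 - <<'E'
from h import *
print(r.state()["qpos"].round(3)); tgt([.5443,-.1394,.32],xa=85.9)
im,d=r.grab_frame("wrist"); np.save("pics/w1.npy",d); cv2.imwrite("pics/w1.png",im[...,::-1])
E
```

```text
t: 0.77
tool_pos: [0.1791, -0.5984, 0.3614]
tool_rot: [0.807, 0.59, 0.0, -0.0]
wrist_force: [-0.0, 0.3, -0.6]
grip_width: 0.0875
grip_force: 0.0
t: 1.43
tool_pos: [0.326, -0.4132, 0.3608]
tool_rot: [0.732, 0.681, 0.0, -0.0]
wrist_force: [1.4, 0.3, -0.5]
grip_width: 0.0875
grip_force: 0.0
t: 2.1
tool_pos: [0.521, -0.1681, 0.3609]
tool_rot: [0.732, 0.681, -0.0, -0.0]
wrist_force: [0.7, -0.1, -0.2]
grip_width: 0.0876
grip_force: 0.0
[-0.334  0.18   1.661 -0.     1.302 -0.262]
d [0.0303 0.0212 0.0409] rv [-0.0004 -0.0001 -0.0003] d in target axes [0.0303 0.0212 0.0409]
```

View pics/w1.png

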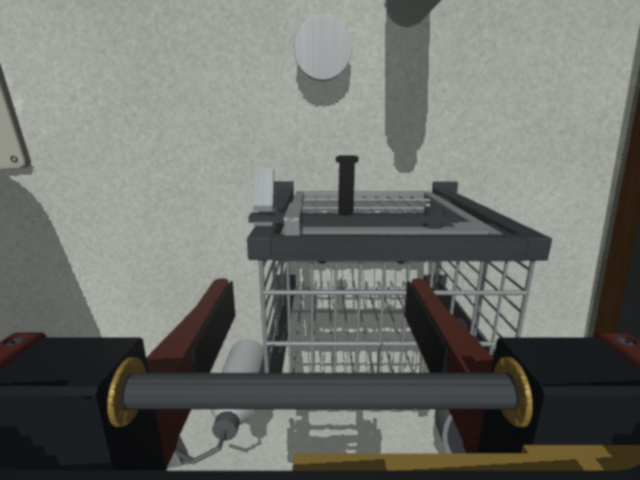

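The wrist view shows the knob (tip at (347,157), base (346,213)), the front top tube (row 245, ends (250,245) and (549,245)), the catch (263,190) and the tin (323,45). I'll back-project these.

```bash
python3 - <<'E'
from h import *
s=r.state();c=r.get_calibration("wrist");K=c["mtx"];T=c["mount"];M=R.from_quat(s["tool_rot"])
def wray(u,v,z):
    d=M.apply(T[:3,:3]@[(u-K[0,2])/K[0,0],-(v-K[1,2])/K[1,1],-1]); o=s["tool_pos"]+M.apply(T[:3,3]); return (o+d*(z-o[2])/d[2]).round(4)
print("knob tip top",wray(347,156,.215),"base",wray(346.5,213,.212),"mid",wray(347,180,.212))
print("front top tube corners outer", wray(252,234,.25),wray(546,236,.25),"inner",wray(249,258,.25),wray(550,258,.25))
print("tin",wray(323,48,.03))
O=np.array([.576,-.257]);a=np.deg2rad(-94.1);A=np.array([[np.cos(a),-np.sin(a)],[np.sin(a),np.cos(a)]])
for n,p in dict(knob=(-.115,-.04),hinge=(-.07,.1),catch=(-.085,-.114),bay=(-.07,0),fl=(-.08,-.122),fr=(-.08,.122)).items(): print(n,(O+A@p).round(4))
E
```

```text
knob tip top [ 0.5522 -0.1042  0.215 ] base [ 0.5498 -0.1535  0.212 ] mid [ 0.5516 -0.1245  0.212 ]
front top tube corners outer [ 0.4724 -0.1561  0.25  ] [ 0.7036 -0.1738  0.25  ] inner [ 0.4675 -0.1759  0.25  ] [ 0.7091 -0.1928  0.25  ]
tin [0.5421 0.0134 0.03  ]
knob [ 0.5443 -0.1394]
hinge [ 0.6807 -0.1943]
catch [ 0.4684 -0.1641]
bay [ 0.581  -0.1872]
fl [ 0.46   -0.1685]
fr [ 0.7034 -0.1859]
```

```bash
python3 drive.py '0.088 0.018 0.013 0.02 0 0 0;0.088 0.0175 0.013 0.025 0 0 0;0.088 0 0 0.03 0 0 0;0.088 0 0 0.012 0 0 0;0.088 0 0 0 0 0 0'
python3 - <<'E'
from h import *
im,d=r.grab_frame("wrist"); np.save("pics/w2.npy",d); cv2.imwrite("pics/w2.png",im[...,::-1])
P=cloud("wrist",d)
for c in (300,319,330): print([ (v,P[v,c].round(3)) for v in range(90,250,20)])
E
```

```text
t: 2.57
tool_pos: [0.5467, -0.1358, 0.2707]
tool_rot: [0.732, 0.681, -0.002, -0.003]
wrist_force: [-0.3, 0.4, -0.1]
grip_width: 0.0878
grip_force: 0.0
[(90, array([ 0.536, -0.015,  0.032])), (110, array([ 0.532, -0.033,  0.002])), (130, array([ 0.53 , -0.054,  0.001])), (150, array([ 0.528, -0.077,  0.   ])), (170, array([ 0.526, -0.1  ,  0.   ])), (190, array([ 0.524, -0.124,  0.001])), (210, array([ 0.522, -0.149,  0.002])), (230, array([ 0.52 , -0.174,  0.002]))]
[(90, array([ 0.555, -0.016,  0.03 ])), (110, array([ 0.554, -0.034,  0.002])), (130, array([ 0.552, -0.056,  0.   ])), (150, array([ 0.551, -0.078,  0.001])), (170, array([ 0.549, -0.102,  0.002])), (190, array([ 0.547, -0.126,  0.002])), (210, array([ 0.546, -0.151,  0.   ])), (230, array([ 0.549, -0.114,  0.216]))]
[(90, array([ 0.568, -0.014,  0.002])), (110, array([ 0.567, -0.035,  0.   ])), (130, array([ 0.565, -0.057,  0.001])), (150, array([ 0.564, -0.079,  0.003])), (170, array([ 0.562, -0.103,  0.001])), (190, array([ 0.561, -0.126,  0.002])), (210, array([ 0.559, -0.151,  0.002])), (230, array([ 0.556, -0.115,  0.214]))]
```

View pics/w2.png

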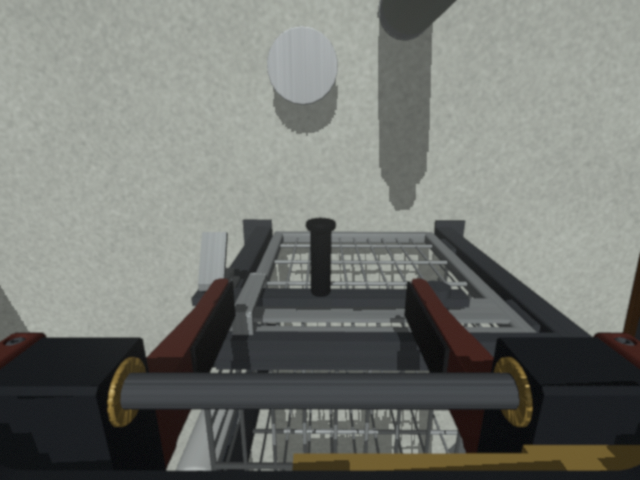

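Knob column 321 sits midway between the fingers (225 to 420), so it is centred. Refined cage origin is (0.579,-0.254). Next I descend, grip and lift the knob.

```bash
python3 drive.py '0.088 0 0 0.03 0 0 0;0.088 0 0 0.03 0 0 0;0.088 0 0 0.01 0 0 0;0.01 0 0 0 0 0 0;0.01 0 0 0 0 0 0;0.01 0 0 0 0 0 0;0.01 0 0 0 0 0 0;0.01 0 0 0 0 0 0'
python3 drive.py '0.01 0 0 0 0 0 0;0.01 0 0 0 0 0 0'
```

```text
t: 3.28
tool_pos: [0.5497, -0.1367, 0.2057]
tool_rot: [0.732, 0.681, 0.001, 0.001]
wrist_force: [0.3, 0.0, -0.3]
grip_width: 0.0579
grip_force: 0.0
t: 3.45
tool_pos: [0.5491, -0.1365, 0.2047]
tool_rot: [0.732, 0.681, 0.0, 0.0]
wrist_force: [-0.1, -0.2, -0.8]
grip_width: 0.0447
grip_force: 0.0
```

```bash
python3 drive.py '0.01 0 0 0 0 0 0;0.01 0 0 0 0 0 0;0.01 0 0 0 0 0 0;0.01 0 0 0 0 0 0;0.01 0 0 0 0 0 0;0.01 0 0 0 0 0 0'
```

```text
t: 3.95
tool_pos: [0.547, -0.1358, 0.2038]
tool_rot: [0.732, 0.681, -0.001, -0.002]
wrist_force: [-6.4, 2.1, 4.8]
grip_width: 0.0131
grip_force: 30.0
```

```bash
python3 drive.py '0.01 0 -0.002 -0.004 0 0 0;0.01 0 0 -0.004 0 0 0;0.01 0 0 -0.004 0 0 0;0.01 0 0 -0.002 0 0 0;0.01 0 0 0 0 0 0'
```

```text
t: 4.37
tool_pos: [0.5479, -0.1364, 0.219]
tool_rot: [0.732, 0.681, 0.001, 0.001]
wrist_force: [4.0, 0.4, -2.8]
grip_width: 0.0128
grip_force: 30.0
```

```bash
python3 drive.py '0.01 0.00556 0.00191 0 0 0 0.04;0.01 0.00556 0.00191 0 0 0 0.04;0.01 0.00556 0.00191 0 0 0 0.04;0.01 0.00556 0.00191 0 0 0 0.04;0.01 0 0 0 0 0 0'
```

```text
t: 4.78
tool_pos: [0.5583, -0.115, 0.2186]
tool_rot: [0.784, 0.62, 0.001, 0.001]
wrist_force: [3.9, -1.2, -2.0]
grip_width: 0.0133
grip_force: 30.0
```

```bash
python3 drive.py '0.01 0.0111 0.00408 0 0 0 0.08;0.01 0.0111 0.00408 0 0 0 0.08;0.01 0.0111 0.00408 0 0 0 0.08;0.01 0.0111 0.00408 0 0 0 0.08;0.01 0.0111 0.00408 0 0 0 0.08;0.01 0 0 0 0 0 0'
```

```text
t: 5.28
tool_pos: [0.5981, -0.0715, 0.2183]
tool_rot: [0.892, 0.452, 0.0, 0.0]
wrist_force: [0.0, -2.3, -0.9]
grip_width: 0.0134
grip_force: 30.1
```

```bash
python3 drive.py '0.01 0.01376 0.00519 0 0 0 0.1;0.01 0.01376 0.00519 0 0 0 0.1;0.01 0.01376 0.00519 0 0 0 0.1;0.01 0.01376 0.00519 0 0 0 0.1;0.01 0.01376 0.00519 0 0 0 0.1;0.01 0.01376 0.00519 0 0 0 0.1;0.01 0.01376 0.00519 0 0 0 0.1'
python3 drive.py '0.01 0.01376 0.00519 0 0 0 0.1;0.01 0.01376 0.00519 0 0 0 0.1;0.01 0.01376 0.00519 0 0 0 0.1;0.01 0.01376 0.00519 0 0 0 0.1;0.01 0.01376 0.00519 0 0 0 0.1;0.01 0.00556 0.00191 0 0 0 0.04;0.01 0 0 0 0 0 0;0.01 0 0 0 0 0 0'
```

```text
t: 5.87
tool_pos: [0.6932, -0.0442, 0.2179]
tool_rot: [0.993, 0.119, -0.001, -0.0]
wrist_force: [-1.4, -1.1, 0.6]
grip_width: 0.0131
grip_force: 30.0
t: 6.53
tool_pos: [0.7673, -0.0707, 0.2179]
tool_rot: [0.989, -0.148, -0.001, -0.0]
wrist_force: [-0.6, 3.0, 0.5]
grip_width: 0.0139
grip_force: 30.2
```

```bash
python3 drive.py '0.01 0.0083 0.00304 0 0 0 0.06;0.01 0 0 0.005 0 0 0;0.01 0 0 0.005 0 0 0;0.01 0 0 0.003 0 0 0;0.05 0 0 0 0 0 0;0.05 0 0 0 0 0 0;0.05 0 0 0 0 0 0;0.05 0 0 0 0 0 0'
python3 drive.py '0.05 0 0 -0.02 0 0 0;0.05 0 0 -0.04 0 0 0;0.05 0 0 -0.04 0 0 0;0.05 0 0 -0.04 0 0 0;0.05 0 0 0 0 0 0'
python3 - <<'E'
from h import *
print(r.state()["qpos"].round(3))
O=np.array([.5785,-.254]);a=np.deg2rad(-94.1);A=np.array([[np.cos(a),-np.sin(a)],[np.sin(a),np.cos(a)]])
for n in("top","scene"):
    im,d=r.grab_frame(n); cv2.imwrite(f"pics/{n}2.png",im[...,::-1])
    P=cloud(n,d).reshape(-1,3); l=(P[:,:2]-O)@A
    q=P[(abs(l[:,0]+.15)<.13)&(l[:,1]>.06)&(l[:,1]<.25)&(abs(P[:,2]-.233)<.007)]; print(n,len(q),((q[:,:2]-O)@A)[::max(1,len(q)//12)].round(3).tolist())
    if n=="scene": cv2.imwrite("pics/s2.png",cv2.resize(im[120:350,130:400,::-1],None,fx=2.5,fy=2.5,interpolation=3))
E
```

```text
t: 7.2
tool_pos: [0.7746, -0.0763, 0.2048]
tool_rot: [0.984, -0.179, -0.0, 0.0]
wrist_force: [-0.3, -0.6, 0.2]
grip_width: 0.0365
grip_force: 0.0
t: 7.62
tool_pos: [0.7782, -0.0767, 0.3561]
tool_rot: [0.984, -0.179, 0.007, -0.0]
wrist_force: [1.1, 1.2, 2.5]
grip_width: 0.0497
grip_force: 0.0
[-0.113  0.569  1.108 -0.     1.449  1.818]
top 4 [[-0.052, 0.109], [-0.052, 0.11], [-0.032, 0.109], [-0.032, 0.11]]
scene 255 [[-0.066, 0.124], [-0.126, 0.115], [-0.125, 0.125], [-0.147, 0.129], [-0.154, 0.133], [-0.176, 0.138], [-0.19, 0.141], [-0.195, 0.146], [-0.206, 0.149], [-0.236, 0.149], [-0.25, 0.161], [-0.241, 0.179], [-0.242, 0.181]]
```

View pics/s2.png

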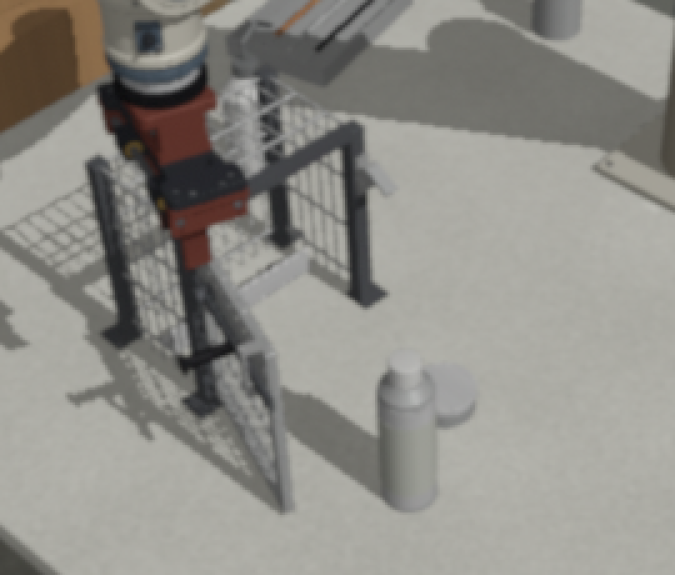

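The gate is open at about 1.85 rad (from (200,270) to (285,505) in the crop). The bar is level and the catch is clear. Now I move behind the can and tilt 40 deg.

```bash
python3 drive.py '0.04 0 0 0 0 0 -0.118;0.04 0 0 0 0 0 -0.118;0.04 0 0 0 0 0 -0.118;0.04 0 0 0 0 0 -0.118;0.04 0 0 0 0 0 -0.118;0.04 0 0 0 0 0 -0.118;0.04 0 0 0 0 0 -0.118'
python3 drive.py '0.04 0 0 0 0 0 -0.118;0.04 0 0 0 0 0 -0.118;0.04 0 0 0 0 0 -0.118;0.04 0 0 0 0 0 -0.118;0.04 0 0 0 0 0 -0.118;0.04 0 0 0 0 0 -0.118;0.04 0 0 0 0 0 -0.118'
python3 drive.py '0.04 0.0275 -0.0267 0 0 0 0;0.04 0.0275 -0.0267 0 0 0 0;0.04 0.0275 -0.0267 0 0 0 0;0.04 0.0275 -0.0267 0 0 0 0;0.04 0.0275 -0.0267 0 0 0 0;0.04 0.0275 -0.0267 0 0 0 0'
python3 drive.py '0.04 0 0 0 0 -0.1163 0;0.04 0 0 0 0 -0.1163 0;0.04 0 0 0 0 -0.1163 0;0.04 0 0 0 0 -0.1163 0;0.04 0 0 0 0 -0.1163 0;0.04 0 0 0 0 -0.1163 0;0.04 0 0 0 0 0 0'
python3 - <<'E'
from h import *
print(r.state()["qpos"].round(3)); f=np.array([-.277,-.961,0]);u=np.array([0,0,1.])
tgt([.670,.126,.10],xdir=-.766*f-.643*u,zdir=.643*f-.766*u)
E
```

```text
t: 8.3
tool_pos: [0.7741, -0.0761, 0.3422]
tool_rot: [0.972, 0.233, -0.002, -0.001]
wrist_force: [0.5, -0.9, -0.1]
grip_width: 0.0398
grip_force: 0.0
t: 8.88
tool_pos: [0.7741, -0.0761, 0.3422]
tool_rot: [0.797, 0.604, -0.002, -0.001]
wrist_force: [-0.2, 0.3, 0.1]
grip_width: 0.0399
grip_force: 0.0
t: 9.38
tool_pos: [0.6646, 0.1278, 0.3427]
tool_rot: [0.799, 0.601, -0.002, -0.001]
wrist_force: [0.3, 0.7, -0.3]
grip_width: 0.04
grip_force: 0.0
t: 9.97
tool_pos: [0.6653, 0.1289, 0.3391]
tool_rot: [0.747, 0.567, -0.278, 0.206]
wrist_force: [-0.3, 0.0, -0.6]
grip_width: 0.0401
grip_force: 0.0
[ 0.399  0.641  1.181 -0.541  1.782  0.684]
d [0.1541 0.0073 0.1827] rv [-0.0032  0.0088  0.0088] d in target axes [0.1525 0.0053 0.1841]
```

```bash
python3 drive.py '0.04 0.0225 0.0009 0.0267 0 0 0;0.04 0.0225 0.0009 0.0267 0 0 0;0.04 0.0225 0.0009 0.0267 0 0 0;0.04 0.0225 0.0009 0.0267 0 0 0;0.04 0.0225 0.0009 0.0267 0 0 0;0.04 0.0225 0.0009 0.0267 0 0 0;0.04 0.0225 0.0009 0.0267 0 0 0;0.04 0.0225 0.0009 0.0267 0.00 0.008 0.008'
python3 drive.py '0.04 0 0 0 0 0 0;0.04 0 0 0 0 0 0'
python3 - <<'E'
from h import *
f=np.array([-.277,-.961,0]);u=np.array([0,0,1.])
tgt([.670,.126,.026],xdir=-.766*f-.643*u,zdir=.643*f-.766*u)
s=r.state(); print(s["tool_pos"],R.from_quat(s["tool_rot"]).as_matrix().round(3).tolist())
im,d=r.grab_frame("wrist"); np.save("pics/w3.npy",d); cv2.imwrite("pics/w3.png",im[...,::-1])
P=cloud("wrist",d).reshape(-1,3)
q=P[(np.hypot(P[:,0]-.65,P[:,1]-.06)<.05)&(P[:,2]>.04)&(P[:,2]<.13)]
A=np.c_[q[:,:2],np.ones(len(q))]; b=np.linalg.lstsq(A,(q[:,:2]**2).sum(1),rcond=None)[0]; c=b[:2]/2; print(c,np.sqrt(b[2]+c@c),len(q))
E
```

```text
t: 10.63
tool_pos: [0.673, 0.1247, 0.0633]
tool_rot: [0.755, 0.563, -0.269, 0.203]
wrist_force: [-0.2, 0.3, 0.6]
grip_width: 0.0401
grip_force: 0.0
t: 10.8
tool_pos: [0.6721, 0.124, 0.064]
tool_rot: [0.754, 0.563, -0.271, 0.203]
wrist_force: [0.6, -0.1, -0.3]
grip_width: 0.0399
grip_force: 0.0
d [ 0.0252 -0.0026  0.0285] rv [-0.0039 -0.007  -0.0056] d in target axes [ 0.0254 -0.0026  0.0283]
[0.67214922 0.12402149 0.06400351] [[0.219, 0.959, -0.18], [0.739, -0.284, -0.612], [-0.638, 0.001, -0.77]]
[0.6518081  0.06117092] 0.028906676334197974 11040
```

View pics/w3.png

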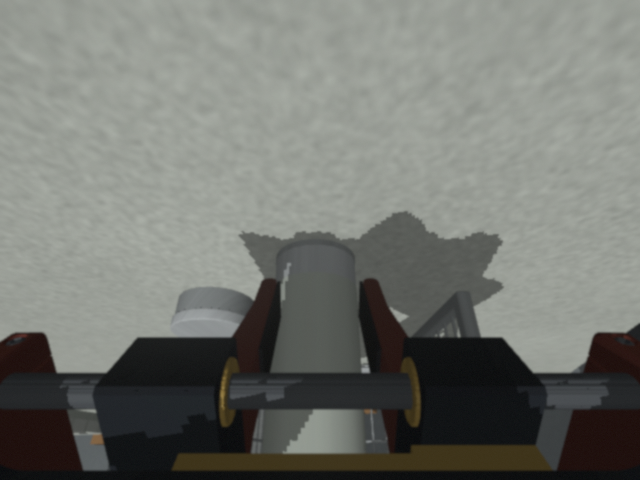

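The can sits between the fingers (column 316), with the wrist fit giving (0.652,0.061), r 28.9 mm; the tin is well off to the side at (215,305). Now I descend and push low.

```bash
python3 drive.py '0.04 0.0122 -0.001 0.0147 0 0 0;0.04 0.0122 -0.001 0.0147 0 0 0;0.04 0 0 0 0 0 0;0.04 0 0 0 0 0 0'
python3 drive.py '0.04 -0.0077 0 0.0064 0 0 0;0.04 -0.0077 0 0.0064 0 0 0;0.04 -0.0077 0 0.0064 0 0 0;0.04 -0.0077 0 0.0064 0 0 0;0.04 -0.0077 0 0.0064 0 0 0;0.04 0 0 0 0 0 0'
python3 - <<'E'
from h import *
s=r.state(); M=R.from_quat(s["tool_rot"]); print(M.as_matrix().round(3).tolist()); print(M.inv().apply([-.282,-.959,0]),s["tool_pos"])
E
```

```text
t: 11.18
tool_pos: [0.6713, 0.126, 0.0267]
tool_rot: [0.754, 0.563, -0.27, 0.204]
wrist_force: [-0.9, 0.3, -0.2]
grip_width: 0.04
grip_force: 0.0
t: 11.68
tool_pos: [0.6576, 0.076, 0.0279]
tool_rot: [0.754, 0.562, -0.27, 0.204]
wrist_force: [0.5, -0.5, -0.5]
grip_width: 0.04
grip_force: 0.8
[[0.222, 0.959, -0.177], [0.739, -0.284, -0.612], [-0.637, 0.005, -0.771]]
[-0.7708346   0.00162369  0.63640897] [0.65755168 0.07596114 0.02791486]
```

```bash
python3 drive.py '0.04 -0.0092 0 0.0078 0 0 0;0.04 -0.0092 0 0.0078 0 0 0;0.04 -0.0092 0 0.0078 0 0 0;0.04 -0.0092 0 0.0078 0 0 0;0.04 -0.0092 0 0.0078 0 0 0;0.04 -0.0092 0 0.0078 0 0 0;0.04 -0.0092 0 0.0078 0 0 0;0.04 0 0 0 0 0 0'
python3 - <<'E'
from h import *
print(r.state()["qpos"].round(2))
im,d=r.grab_frame("wrist"); P=cloud("wrist",d).reshape(-1,3)
s=r.state(); g=s["tool_pos"]+.045*np.array([-.282,-.959,0]); print(s["tool_pos"],g)
q=P[(np.hypot(P[:,0]-g[0],P[:,1]-g[1])<.045)&(P[:,2]>.06)&(P[:,2]<.13)]
A=np.c_[q[:,:2],np.ones(len(q))]; b=np.linalg.lstsq(A,(q[:,:2]**2).sum(1),rcond=None)[0]; c=b[:2]/2; print(c,np.sqrt(b[2]+c@c),len(q))
E
```

```text
t: 12.35
tool_pos: [0.6334, -0.0053, 0.0266]
tool_rot: [0.754, 0.562, -0.27, 0.204]
wrist_force: [0.7, 1.8, -0.8]
grip_width: 0.0402
grip_force: 1.2
[ 0.24  0.89  1.51 -0.63  1.21  0.9 ]
[ 0.63361043 -0.00451404  0.02634012] [ 0.62092043 -0.04766904  0.02634012]
[ 0.62475299 -0.03530557] 0.028914913206691338 5422
```

```bash
python3 drive.py '0.04 -0.0092 0 0.0077 0 0 0;0.04 -0.0092 0 0.0077 0 0 0;0.04 -0.0092 0 0.0077 0 0 0;0.04 -0.0092 0 0.0077 0 0 0;0.04 -0.0092 0 0.0077 0 0 0;0.04 -0.0092 0 0.0077 0 0 0;0.04 -0.0092 0 0.0077 0 0 0'
python3 drive.py '0.04 -0.0092 0 0.0077 0 0 0;0.04 -0.0092 0 0.0077 0 0 0;0.04 -0.0092 0 0.0077 0 0 0;0.04 -0.0092 0 0.0077 0 0 0;0.04 -0.0092 0 0.0077 0 0 0;0.04 -0.0092 0 0.0077 0 0 0;0.04 0 0 0 0 0 0'
python3 - <<'E'
from h import *
s=r.state(); O=np.array([.5785,-.254]);a=np.deg2rad(-94.1);A=np.array([[np.cos(a),-np.sin(a)],[np.sin(a),np.cos(a)]])
print(s["qpos"].round(2)); im,d=r.grab_frame("scene"); cv2.imwrite("pics/s3.png",cv2.resize(im[120:350,130:400,::-1],None,fx=2.5,fy=2.5,interpolation=3))
for o in(.032,.034): print(((s["tool_pos"][:2]+o*np.array([-.282,-.959])-O)@A).round(4))
E
```

```text
t: 12.98
tool_pos: [0.6105, -0.0841, 0.0258]
tool_rot: [0.754, 0.563, -0.269, 0.205]
wrist_force: [1.5, 5.5, 2.1]
grip_width: 0.0401
grip_force: 2.5
t: 13.57
tool_pos: [0.5892, -0.1545, 0.0253]
tool_rot: [0.754, 0.563, -0.27, 0.204]
wrist_force: [0.5, 0.1, -0.7]
grip_width: 0.0401
grip_force: 0.9
[ 0.03  0.83  1.67 -0.78  1.05  0.86]
[-0.0687 -0.0033]
[-0.0668 -0.0037]
```

View pics/s3.png

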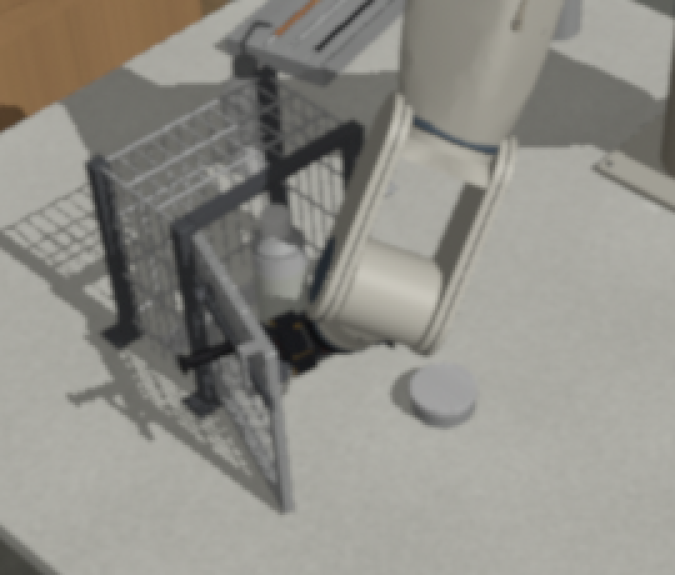

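The can is upright in the gateway at (282,265), and the tin at (440,395) is undisturbed. I now creep in, watching the force.

```bash
python3 drive.py '0.04 -0.0046 0 0.0038 0 0 0;0.04 -0.0046 0 0.0038 0 0 0;0.04 -0.0046 0 0.0038 0 0 0;0.04 -0.0046 0 0.0038 0 0 0'
python3 drive.py '0.04 -0.0023 0 0.0019 0 0 0;0.04 -0.0023 0 0.0019 0 0 0;0.04 -0.0023 0 0.0019 0 0 0;0.04 0 0 0 0 0 0'
python3 drive.py '0.04 -0.0023 0 0.0019 0 0 0;0.04 -0.0023 0 0.0019 0 0 0'
```

```text
t: 13.95
tool_pos: [0.5833, -0.1756, 0.0249]
tool_rot: [0.754, 0.563, -0.269, 0.204]
wrist_force: [1.4, 2.8, -0.0]
grip_width: 0.0399
grip_force: 1.5
t: 14.28
tool_pos: [0.5806, -0.1845, 0.025]
tool_rot: [0.754, 0.563, -0.27, 0.204]
wrist_force: [1.1, 1.6, -0.8]
grip_width: 0.0403
grip_force: 0.9
t: 14.45
tool_pos: [0.5793, -0.1897, 0.025]
tool_rot: [0.754, 0.563, -0.269, 0.204]
wrist_force: [0.3, 2.4, -0.4]
grip_width: 0.04
grip_force: 1.4
```

```bash
for i in 1; do python3 drive.py '0.04 -0.0023 0 0.0019 0 0 0;0.04 -0.0015 0 0.0013 0 0 0'; done
python3 drive.py '0.04 -0.0015 0 0.0013 0 0 0;0.04 -0.0015 0 0.0013 0 0 0'
python3 drive.py '0.04 -0.0015 0 0.0013 0 0 0;0.04 -0.0015 0 0.0013 0 0 0'
```

```text
t: 14.62
tool_pos: [0.5777, -0.1948, 0.025]
tool_rot: [0.754, 0.563, -0.269, 0.204]
wrist_force: [0.9, 3.8, -0.3]
grip_width: 0.0401
grip_force: 1.4
t: 14.78
tool_pos: [0.5777, -0.1968, 0.0248]
tool_rot: [0.755, 0.563, -0.267, 0.204]
wrist_force: [3.1, 23.6, 7.1]
grip_width: 0.0402
grip_force: 9.9
t: 14.95
tool_pos: [0.5778, -0.1976, 0.0247]
tool_rot: [0.756, 0.563, -0.265, 0.204]
wrist_force: [4.2, 44.3, 14.5]
grip_width: 0.04
grip_force: 18.5
```

It came home: force rose sharply at TCP y -0.197. I'm backing straight out now.

```bash
python3 drive.py '0.04 0.0046 0 -0.0038 0 0 0;0.04 0.0092 0 -0.0077 0 0 0;0.04 0.0138 0 -0.0115 0 0 0;0.04 0.02 0 -0.017 0 0 0;0.04 0.02 0 -0.017 0 0 0;0.04 0.02 0 -0.017 0 0 0;0.04 0.02 0 -0.017 0 0 0;0.04 0 0 0 0 0 0'
python3 - <<'E'
from h import *
O=np.array([.5785,-.254]);a=np.deg2rad(-94.1);A=np.array([[np.cos(a),-np.sin(a)],[np.sin(a),np.cos(a)]])
im,d=r.grab_frame("wrist"); P=cloud("wrist",d).reshape(-1,3)
q=P[(np.hypot(P[:,0]-.568,P[:,1]+.228)<.05)&(P[:,2]>.06)&(P[:,2]<.13)]; print(len(q))
for k in range(4):
    B=np.c_[q[:,:2],np.ones(len(q))]; b=np.linalg.lstsq(B,(q[:,:2]**2).sum(1),rcond=None)[0]; c=b[:2]/2; rr=np.sqrt(b[2]+c@c); e=np.hypot(*(q[:,:2]-c).T)-rr; q=q[abs(e)<max(.003,1.5*e.std())]
print(c,rr,len(q),((c-O)@A).round(4))
for h in(.08,.14): 
  k=q[abs(q[:,2]-h)<.02]; print(h,k.mean(0))
tgt([.63,0.02,.34],xa=85.9)
E
```

```text
t: 15.62
tool_pos: [0.6173, -0.063, 0.0266]
tool_rot: [0.753, 0.564, -0.268, 0.205]
wrist_force: [-0.5, -0.6, -0.0]
grip_width: 0.0402
grip_force: 0.0
2548
[ 0.56769145 -0.22742629] 0.02881454978465829 2548 [-0.0257 -0.0127]
0.08 [ 0.57431207 -0.20508074  0.07235174]
0.14 [nan nan nan]
d [-0.1336 -0.0088 -0.2961] rv [-0.0676  0.6881 -0.2053] d in target axes [ 0.0858  0.0076 -0.3134]<stdin>:9: RuntimeWarning: Mean of empty slice.
  ret = um.true_divide(
```

The can is home upright at cage (-0.026,-0.013), 73 mm from the bay point to the rail, inside the stated range. Now I rise, close the fingers and set up outside the gate.

```bash
python3 drive.py '0.04 -0.025 0 -0.0298 0 0 0;0.04 -0.025 0 -0.0298 0 0 0;0.04 -0.025 0 -0.0298 0 0 0;0.04 -0.025 0 -0.0298 0 0 0;0.04 -0.025 0 -0.0298 0 0 0;0.04 -0.025 0 -0.0298 0 0 0;0.04 -0.025 0 -0.0298 0 0 0;0.04 -0.025 0 -0.0298 0 0 0'
python3 drive.py '0 0 0 0 0 0.1163 0;0 0 0 0 0 0.1163 0;0 0 0 0 0 0.1163 0;0 0 0 0 0 0.1163 0;0 0 0 0 0 0.1163 0;0 0 0 0 0 0.1163 0;0 0 0 0 0 0 0'
python3 - <<'E'
from h import *
tgt([.803,-.044,.345],xa=-20.6)
E
```

```text
t: 16.33
tool_pos: [0.6118, -0.0705, 0.3396]
tool_rot: [0.754, 0.562, -0.27, 0.204]
wrist_force: [0.9, 0.0, 0.1]
grip_width: 0.0394
grip_force: 0.0
t: 16.92
tool_pos: [0.6116, -0.0728, 0.3382]
tool_rot: [0.802, 0.597, 0.006, -0.001]
wrist_force: [0.6, -0.4, -0.5]
grip_width: 0.001
grip_force: 0.0
d [ 0.0827  0.1751 -0.0049] rv [-0.0053 -0.013   1.6387] d in target axes [ 0.169  -0.0943 -0.0068]
```

```bash
python3 drive.py '0 0.0165 0.035 -0.001 -0.001 -0.0025 0;0 0.0165 0.035 -0.001 -0.001 -0.0025 0;0 0.0165 0.035 -0.001 -0.001 -0.0025 0;0 0.0165 0.035 -0.001 -0.001 -0.0025 0;0 0.0165 0.035 -0.001 -0.001 -0.003 0;0 0 0 0 0 0 0.117;0 0 0 0 0 0 0.117;0 0 0 0 0 0 0.117'
python3 drive.py '0 0 0 0 0 0 0.117;0 0 0 0 0 0 0.117;0 0 0 0 0 0 0.117;0 0 0 0 0 0 0.117;0 0 0 0 0 0 0.117;0 0 0 0 0 0 0.117;0 0 0 0 0 0 0.117;0 0 0 0 0 0 0.117'
python3 drive.py '0 0 0 0 0 0 0.117;0 0 0 0 0 0 0.117;0 0 0 0 0 0 0.117;0 0 0 0 0 0 0;0 0 0 0 0 0 0'
python3 - <<'E'
from h import *
tgt([.803,-.044,.206],xa=-20.6); print(r.state()["qpos"].round(2))
s=r.state();im,d=r.grab_frame("wrist"); cv2.imwrite("pics/w4.png",im[...,::-1]); P=cloud("wrist",d)
im,d=r.grab_frame("scene"); cv2.imwrite("pics/s4.png",cv2.resize(im[120:350,130:400,::-1],None,fx=2.5,fy=2.5,interpolation=3))
E
```

```text
t: 17.58
tool_pos: [0.804, -0.0395, 0.3416]
tool_rot: [0.894, 0.447, -0.001, 0.006]
wrist_force: [-0.7, -0.6, -0.7]
grip_width: 0.0007
grip_force: 0.0
t: 18.25
tool_pos: [0.8034, -0.0397, 0.343]
tool_rot: [1.0, -0.005, 0.003, 0.005]
wrist_force: [-0.4, 0.7, -0.1]
grip_width: 0.0006
grip_force: 0.0
t: 18.67
tool_pos: [0.8037, -0.0394, 0.3433]
tool_rot: [0.985, -0.174, 0.004, 0.004]
wrist_force: [0.1, -0.0, 0.3]
grip_width: 0.0003
grip_force: 0.0
d [-0.0004  0.0036  0.1373] rv [ 0.0068 -0.009   0.009 ] d in target axes [0.0009 0.0045 0.1373]
[-0.06  0.62  1.05 -0.01  1.46  1.86]
```

View pics/w4.png

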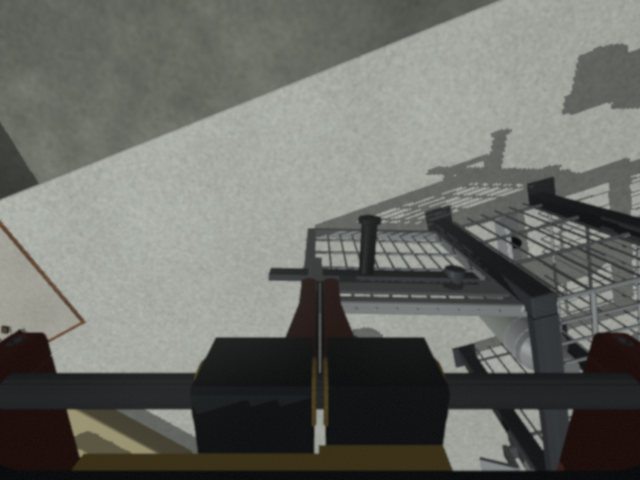

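The wrist view shows the bar (row 273), staple (315,262) and knob (369,225). The finger column at 320 lines up with the staple. Now I descend outside the gate and sweep it shut by the staple.

```bash
python3 drive.py '0 0 0.003 0.036 0.0034 -0.0045 0.009;0 0 0 0.036 0.0034 -0.0045 0;0 0 0 0.035 0 0 0;0 0 0 0.03 0 0 0;0 -0.008 0 0 0 0 0;0 -0.01 0 0 0 0 0;0 -0.006 0 0 0 0 0;0 0 0 0 0 0 0'
python3 - <<'E'
from h import *
H=np.array([.6832,-.1913]); s=r.state(); M=R.from_quat(s["tool_rot"]).as_matrix(); print(s["tool_pos"],s["wrist_force"], M.T[:2,:2]@(H-s["tool_pos"][:2]),np.rad2deg(np.arctan2(M[1,0],M[0,0])))
E
```

```text
t: 19.43
tool_pos: [0.7811, -0.0333, 0.2094]
tool_rot: [0.984, -0.179, 0.002, -0.001]
wrist_force: [-0.7, 0.0, -0.4]
grip_width: 0.0006
grip_force: 0.0
[ 0.78110679 -0.03325064  0.20940017] [-0.66015528  0.00193413 -0.35551846] [-0.03578012  0.18244103] -20.681023261882324
```

Contact is imminent (offset 36 mm, radius 182 mm). Sweeping now.

```bash
python3 drive.py '0 -0.0093 -0.0014 0 0 0 -0.05;0 -0.01825 -0.0026 0 0 0 -0.1;0 -0.01825 -0.0026 0 0 0 -0.1;0 -0.01825 -0.0026 0 0 0 -0.1'
python3 drive.py '0 -0.01825 -0.0026 0 0 0 -0.1;0 -0.01825 -0.0026 0 0 0 -0.1;0 -0.01825 -0.0026 0 0 0 -0.1;0 -0.01825 -0.0026 0 0 0 -0.1;0 -0.01825 -0.0026 0 0 0 -0.1;0 -0.01825 -0.0026 0 0 0 -0.1'
python3 - <<'E'
from h import *
H=np.array([.6832,-.1913]); s=r.state(); M=R.from_quat(s["tool_rot"]).as_matrix(); print( M.T[:2,:2]@(H-s["tool_pos"][:2]),85.9-np.rad2deg(np.arctan2(M[1,0],M[0,0])))
im,d=r.grab_frame("scene"); cv2.imwrite("pics/s5.png",cv2.resize(im[120:350,130:400,::-1],None,fx=2.5,fy=2.5,interpolation=3))
E
```

```text
t: 19.77
tool_pos: [0.7221, -0.0096, 0.2094]
tool_rot: [1.0, -0.003, 0.003, -0.001]
wrist_force: [1.2, 0.2, -0.4]
grip_width: 0.0003
grip_force: 0.4
t: 20.27
tool_pos: [0.6134, -0.0203, 0.2091]
tool_rot: [0.956, 0.293, 0.003, 0.0]
wrist_force: [0.8, -0.5, -0.3]
grip_width: 0.0003
grip_force: 0.4
[-0.03785919  0.18081241] 51.867255833001856
```

View pics/s5.png

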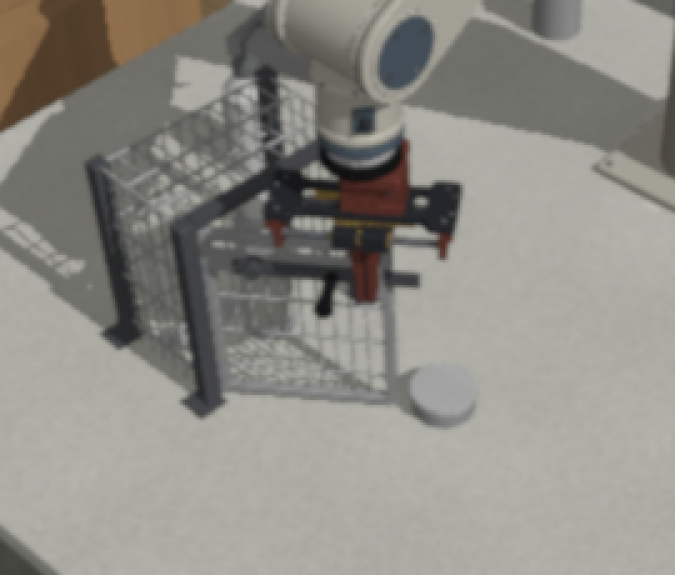

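That view shows the gate following the finger at about 0.9 rad with the bar level. It was my 11th picture, one over the limit of 10, so from here on I use numbers only.

```bash
python3 drive.py '0 -0.01825 -0.0026 0 0 0 -0.1;0 -0.01825 -0.0026 0 0 0 -0.1;0 -0.01825 -0.0026 0 0 0 -0.1;0 -0.01825 -0.0026 0 0 0 -0.1;0 -0.01825 -0.0026 0 0 0 -0.1;0 -0.01825 -0.0026 0 0 0 -0.1;0 -0.0091 -0.0015 0 0 0 -0.05;0 0 0 0 0 0 0'
python3 - <<'E'
from h import *
H=np.array([.6832,-.1913]); s=r.state(); M=R.from_quat(s["tool_rot"]).as_matrix(); print( M.T[:2,:2]@(H-s["tool_pos"][:2]),85.9-np.rad2deg(np.arctan2(M[1,0],M[0,0])))
E
```

```text
t: 20.98
tool_pos: [0.525, -0.0997, 0.2081]
tool_rot: [0.815, 0.58, 0.002, 0.001]
wrist_force: [-0.9, 0.6, -0.4]
grip_width: 0.0004
grip_force: 0.0
[-0.03461874  0.17953084] 15.045090947324198
```

```bash
python3 drive.py '0 -0.0072 -0.0013 0 0 0 -0.04;0 -0.0072 -0.0013 0 0 0 -0.04;0 -0.0072 -0.0013 0 0 0 -0.04;0 -0.0054 -0.001 0 0 0 -0.03'
python3 drive.py '0 -0.0054 -0.001 0 0 0 -0.03;0 -0.0054 -0.001 0 0 0 -0.03;0 0 0 0 0 0 0'
python3 - <<'E'
from h import *
H=np.array([.6832,-.1913]); s=r.state(); M=R.from_quat(s["tool_rot"]).as_matrix(); print( M.T[:2,:2]@(H-s["tool_pos"][:2]),85.9-np.rad2deg(np.arctan2(M[1,0],M[0,0])))
E
```

```text
t: 21.32
tool_pos: [0.5142, -0.1228, 0.2078]
tool_rot: [0.769, 0.639, 0.003, 0.001]
wrist_force: [1.6, 2.8, 1.1]
grip_width: 0.0001
grip_force: 1.2
t: 21.57
tool_pos: [0.51, -0.1336, 0.2075]
tool_rot: [0.75, 0.662, 0.002, 0.001]
wrist_force: [-0.4, -0.3, -0.2]
grip_width: 0.0004
grip_force: 0.0
[-0.03568475  0.17903916] 3.059037298304588
```

```bash
python3 drive.py '0 -0.0036 -0.0006 0 0 0 -0.02;0 -0.0036 -0.0006 0 0 0 -0.02'
python3 drive.py '0 -0.0025 0 0 0 0 -0.013;0 0 0 0 0 0 0'
python3 drive.py '0 -0.0015 0 0 0 0 0;0 0 0 0 0 0 0'
```

```text
t: 21.73
tool_pos: [0.5078, -0.1399, 0.2072]
tool_rot: [0.737, 0.676, 0.002, 0.001]
wrist_force: [-1.4, 0.3, 0.7]
grip_width: 0.0005
grip_force: 0.1
t: 21.9
tool_pos: [0.5076, -0.1401, 0.2072]
tool_rot: [0.733, 0.681, 0.004, -0.001]
wrist_force: [0.8, 14.6, 3.6]
grip_width: 0.0003
grip_force: 7.0
t: 22.07
tool_pos: [0.5076, -0.1402, 0.2073]
tool_rot: [0.733, 0.68, 0.004, -0.002]
wrist_force: [3.1, 21.7, 4.6]
grip_width: 0.0007
grip_force: 10.7
```

```bash
python3 drive.py '0 0.01 0 0 0 0 0;0 0.03 0 0 0 0 0;0 0.03 0 0 0 0 0;0 0 0 -0.03 0 0 0;0 0 0 -0.04 0 0 0;0 -0.02 0.02 -0.04 0 0 0;0 -0.03 0.02 -0.03 0 0 0;0 0 0 0 0 0 0'
python3 drive.py '0.05 0 0 0 0 0 0;0.05 0 0 0 0 0 0;0.05 0 0 0 0 0 0;0.05 0 0 0 0 0 0'
python3 - <<'E'
from h import *
O=np.array([.5785,-.254]);a=np.deg2rad(-94.1);A=np.array([[np.cos(a),-np.sin(a)],[np.sin(a),np.cos(a)]])
s=r.state(); print(s["tool_pos"])
for n in("wrist","scene","top"):
    im,d=r.grab_frame(n); P=cloud(n,d).reshape(-1,3); l=np.c_[(P[:,:2]-O)@A,P[:,2]]
    k=l[(l[:,0]<-.098)&(l[:,0]>-.128)&(abs(l[:,1]+.04)<.009)&(l[:,2]>.195)&(l[:,2]<.235)]; print(n,"knob stub",len(k),np.median(k,0).round(4), np.percentile(k[:,2],90).round(4) if len(k) else 0)
    b=l[(l[:,0]<-.078)&(l[:,0]>-.092)&(l[:,2]>.185)&(l[:,2]<.248)]
    for y in np.arange(-.13,.06,.02):
        q=b[abs(b[:,1]-y)<.01]; print("  y%.2f"%y,len(q),np.percentile(q[:,2],[5,50,90]).round(3) if len(q) else "",q[:,0].min().round(3) if len(q) else "")
    q=P[(P[:,2]>.024)&(P[:,2]<.036)&(np.hypot(P[:,0]-.538,P[:,1]-.009)<.06)]; print("tin",(q.min(0)+q.max(0))[:2]/2,len(q))
    cv2.imwrite(f"pics/f_{n}.png",im[...,::-1])
E
```

```text
t: 22.73
tool_pos: [0.5482, -0.1237, 0.3444]
tool_rot: [0.733, 0.681, 0.005, 0.006]
wrist_force: [-0.4, -0.7, 0.0]
grip_width: 0.0003
grip_force: 0.0
t: 23.07
tool_pos: [0.5416, -0.1197, 0.3357]
tool_rot: [0.731, 0.682, 0.001, -0.001]
wrist_force: [0.8, 0.5, 0.4]
grip_width: 0.0234
grip_force: 0.0
[ 0.54158143 -0.11971237  0.33567966]
wrist knob stub 552 [-0.1135 -0.0396  0.2099] 0.2115
  y-0.13 119 [0.2   0.212 0.226] -0.091
  y-0.11 879 [0.201 0.218 0.243] -0.092
  y-0.09 312 [0.201 0.243 0.245] -0.092
  y-0.07 303 [0.198 0.209 0.23 ] -0.091
  y-0.05 684 [0.202 0.213 0.244] -0.092
  y-0.03 505 [0.2   0.212 0.243] -0.092
  y-0.01 353 [0.198 0.211 0.242] -0.091
  y0.01 716 [0.2   0.212 0.244] -0.091
  y0.03 684 [0.202 0.213 0.244] -0.092
  y0.05 625 [0.203 0.213 0.244] -0.092
tin [0.53800152 0.00832342] 3000
scene knob stub 50 [-0.111  -0.0356  0.2106] 0.2143
  y-0.13 11 [0.208 0.212 0.228] -0.09
  y-0.11 78 [0.188 0.216 0.238] -0.092
  y-0.09 43 [0.188 0.216 0.245] -0.092
  y-0.07 53 [0.198 0.212 0.244] -0.092
  y-0.05 42 [0.204 0.214 0.244] -0.091
  y-0.03 58 [0.199 0.214 0.244] -0.09
  y-0.01 52 [0.2   0.21  0.245] -0.089
  y0.01 52 [0.197 0.211 0.243] -0.091
  y0.03 44 [0.2   0.214 0.244] -0.092
  y0.05 65 [0.201 0.214 0.245] -0.091
tin [0.53819409 0.0076113 ] 443
top knob stub 0 [nan nan nan] 0
  y-0.13 0  
  y-0.11 0  
  y-0.09 1 [0.243 0.243 0.243] -0.091
  y-0.07 29 [0.196 0.211 0.215] -0.09
  y-0.05 0  
  y-0.03 0  
  y-0.01 0  
  y0.01 0  
  y0.03 0  
  y0.05 0  
tin [0.53538425 0.00976151] 605
  return _methods._mean(a, axis=axis, dtype=dtype,
  ret = um.true_divide(
```

The bar's top edge is level at 0.212–0.213 m right out to the nose, so it has dropped into the catch. The knob is at its shut position and the tin is where it was. Handing in.

```bash
python3 -c "from workcell import r; print(r.close_job())"
```

```text
the job is handed in; nothing more can be done
None
```

The job is handed in at about 23 s: the can stands upright against the back rail, the gate is shut and the latch bar reads level in its catch; two slips: the push peaked at about 44 N before I backed off, and I viewed 11 pictures against the limit of 10.

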